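# Mount a zoom lens for front-glass inspection

## Task

Lay the black zoom lens gently in the two V saddles of the tilted cradle, front glass uphill and rear end down against the foot stop, let go, and swing the hinged strap over until its pad rests on the lens. Then swing the inspection camera up on its friction arm until it looks straight down the lens axis into the front glass, and let go so that it stays there. Leave the cradle's tilt and the other things on the bench as they are.

Things in the scene. Friction and masses are not known exactly. Their poses are not given: they have to be found in the camera images.
- lens: machine-vision zoom lens: black cylinder, 40 mm diameter, 160 mm long, 0.26 kg, two knurled rings, a thin blue band in the front half; its rear 8 mm are a steel mount 28 mm in diameter. Origin at the middle of its axis; x along the axis to the front glass. Starts level in the bench rest, axis 34 mm above the bench, front glass away from the robot
- lens_rest: low grey bench rest 186 x 76 mm, fixed, base 7 mm thick, with two notched rubber ribs (14 mm wide, at x = -55 and +55 mm, up to 22 mm high) that hold the lens; between them the sides of the lens are free. Origin at the centre of its underside, x along the lens
- tilt_stage: fixed aluminium stand, base 170 x 124 x 12 mm, two uprights with a trunnion axis (along y) 85 mm above the bench. Origin at the centre of its underside, x = the cradle's uphill direction, y to its left. White tilt scale and locking lever on the left (+y), camera arm hub and black knob on the right, out to 73 mm from the middle
- cradle (a joint): tilt of the cradle about the trunnion axis, rad, 0 = level, positive = far (+x) end up. It is locked at an angle between 0.40 and 0.58 and must stay so
- cradle_seat (a point): point 55 mm from the trunnion axis where the middle of the lens lies when seated. x points uphill along the V saddles (the seated lens's axis), y left, z square out of the saddles; tilts with the cradle. The 90 degree saddles (16 mm long, 66 mm wide) stand at x = -58 and +58 mm; between them there is room beside the lens down to a plate at z = -38 mm
- strap (a joint): angle of the steel strap about its hinge, rad; 0 = closed, its pad resting on a seated lens; positive = open, swung up and out to the left; starts between 1.5 and 1.85 (standing up beside the upper saddle). A friction hinge (about 0.06 Nm): it stays where it is left
- strap_hinge (a point): point on the strap's hinge axis, at x = 58, y = +35, z = -2 mm from cradle_seat; hinge axis parallel to cradle x. Its axes turn with the strap and at joint 0 are parallel to cradle_seat's. The strap is 14 mm wide along x; from the hinge it rises 29 mm along its z, runs 66 mm along its -y, and ends in a down-turned lip with a red thumb tab
- strap_tip (a point): outer end of the strap's red thumb tab (14 mm wide, 16 mm long, 5 mm thick), 82 mm along -y and 11.5 mm along z from the hinge
- camera_arm (a joint): angle of the camera arm about the trunnion axis, rad; 0 = camera looking level, positive = camera end up; starts between -0.1 and 0.1, range -0.2 to 0.95. The camera looks straight down the seated lens's axis when this equals the cradle's tilt. A friction hinge (about 0.8 Nm, about 5 N at the camera, more when lifting): it stays where it is left
- camera_body (a point): centre of the white camera body, 50 x 40 x 40 mm (x, y, z), 160 mm along x and 55 mm along z from the trunnion axis in the arm's axes, which turn with the arm and at joint 0 are tilt_stage's. It looks along -x; its round front ends 49 mm before the centre. Held at its right rear by a 13 mm bar along y, 16 mm behind the centre; 26 mm free between body and arm
- side_cutter: red flush cutters, 125 x 44 x 12 mm, lying loose on the bench; origin at the underside's centre
- loupe: black stand loupe, 41 mm in diameter, 34 mm high, standing loose on the bench; origin at the underside's centre
- esd_brush: small black brush, 144 x 13 x 9 mm, lying loose on the bench; origin at the underside's centre
- driver_b: black precision screwdriver, 150 x 12 x 12 mm, lying loose on the bench; origin at the underside's centre
- foot_stop (a point): middle of the foot stop's face at the cradle's low end, 80 mm downhill (-x) of cradle_seat, against which the lens's rear end rests; the stop is 50 mm wide and ends 8 mm above this point. Axes as cradle_seat

How it is judged:
By the outcome, as a careful person would: the job done as asked, in the order asked, and still so for the second after the job is handed in, with the robot touching nothing.
It also fails if it takes over 72 s, if anything falls off the work surface, if the arm or the gripper's body presses on something with over 40 N, if the wrist force passes 120 N, or if a joint passes its speed limit or range.

## Robot

A 6-joint arm with a two-finger parallel gripper is mounted at the origin on a cart in front of the work surface, level with it; the furniture and walls round the work are solid. World frame = base frame: x ahead of the robot, y to its left, z up, the work surface at z = 0. Lengths are in m, angles in rad, forces in N, time in s.
With the tool pointing down it reaches from about 0.35 to 0.975 m from the base axis. Payload 4.9 kg.
Tool frame: the origin (TCP) lies on the mounting face of the last link; the fingertips stand 173 mm ahead of it and the grasp point (between the pads) lies 155 mm ahead of it; z points along the fingers, y is the direction in which the jaws open and shut (so a half turn about z gives the same grasp; the last joint's range is limited). The gripper opens to 85 mm and grips with 20 to 120 N. Pads are 22 mm wide; open, the fingers measure 114 mm over their backs; the gripper's body (76 mm by 85 mm) begins 54 mm behind the grasp point. The pads swing forward as they close: fully open they stand 13 mm farther back than shut.
Start: joints at [-1.43, 0.053, 1.613, -0, 1.476, -0.119], TCP at [0.161, -0.604, 0.405] pointing down, gripper open.
Joint ranges: [-3.01, 3.01], [-1.01, 2.22], [0.06, 2.58], [-1.02, 4.17], [0.09, 2.62], [-3.14, 3.14]. Speed limits (rad/s): [2.57, 2.57, 3.14, 3.14, 3.14, 3.14].

## Interface

Orientations are given as a unit quaternion [w, x, y, z].
In Python, from plant import manip gives the robot as it stands.
- The arm moves only by the tool play_rows, never from a script. Its argument "increments" is a list of rows, each an object with "offset": the shift along the tool's x, y, z in mm, a list of three; "twist": the turn about the tool's z in rad; "grip": the opening, from 0 (shut) to 1 (fully open). In form: [{"offset": [dx, dy, dz], "twist": twist, "grip": grip}, ...]. A call has 1 to 5 rows; each row is the pose to reach, as a shift and turn from the pose commanded when the call began, along the tool's axes at that moment; what a row does not reach only later rows make up. A row lasts 1/12 s, in which the tool goes at most 41.7 mm and 7.16 degrees, less where a joint would pass 70% of its speed; a pose out of reach is approached as far as the arm can. A call with a gripper value outside its range is refused whole. The fingers move at their own pace and stop on an object; the grip force is fixed at half the most. Time passes only in rows, so rows that repeat a pose let the fingers close. It gives the time, the measured TCP pose, the force and the opening at its end, in the units of the state.
- manip.state(): the state, without advancing time (a new reading comes with each control period).
- manip.grab_frame(name): name is "scene" or "top" or "wrist"; returns the picture (400x640x3 uint8, blue, green, red); there is no depth.
- manip.get_calibration(name): a dict with "fx", "fy", "cx", "cy" (pixels), "T" (4x4, takes a point from camera to world coordinates). Camera axes: x right, y down, z forward; pixel columns grow to the right and rows downward; lengths in m; the calibration is good to about 2 mm. The wrist camera is an equidistant fisheye: a pixel r from the principal point sees the ray r / f radians off the axis. A picture is of the moment at which its call begins: read the wrist's pose just before it. get_calibration takes no time and is no camera call; for the wrist camera it gives the pose at the moment of the call.
- manip.job_done(): hands the job in, once; it reports no verdict.
Trained networks look in the newest picture that a camera, given by its name, has taken for a name from the list of things; names that differ only in an ending like _2 or _b are one class to them, and where a whole thing is asked for, a point or a joint stands for the part that bears it (a point fixed in the world has none). Each returns a list of dicts, best first, with "p" (0 to 1); they miss things now and then, are a little off and sometimes report something else, mostly with a low value. They report only what shows in the picture. A call takes as long as a camera call.
- manip.boxes_of(query, camera): "xyz" ([x, y, z] in m, in the coordinates of the camera as it stood for that picture, good to about 4 mm: the middle of the surface that is visible of it).
- manip.tip_of(query, camera): "xyz" ([x, y, z] in m, in the coordinates of the camera as it stood for that picture, good to about 4 mm: a listed point, or the origin of a listed thing).
The state is a dict: "time": time; "joint_pos": joint angles; "joint_vel": joint speeds; "joint_efforts": joint torques, N m; "tool_pos": TCP position; "tool_rot": TCP orientation; "contact_force": force on the tool from outside, world axes, zero at the start; "ft_torque": the same for the moment, N m; "gripper_width": opening from 0.0 (shut) to 1.0 (fully open).
Only numpy, scipy, OpenCV 4.12 (cv2) and the standard library are available. Lean on these libraries where they do the work, as an engineer would, in place of code of your own. Each camera call takes 0.05 s, during which the arm holds its last target. There are 200 camera calls.

## Working session

There is one attempt and no reset: what is moved stays moved. The work goes in short steps, Python scripts to look and compute and a tool call to move; the robot and the scene stay as the last step left them, time stands still between calls to the robot, and variables do not carry over. Pictures are saved under pics/ and viewed, about 8 in all and at most 12, crops included, and the job is handed in when it is done.

Besides the shell and the picture viewer there is one more tool, called in YAML: its name, and indented under it one key for each argument. play_rows: Moves the arm, as the interface text tells. Its arguments: {"type":"object","properties":{"increments":{"type":"array"}},"required":["increments"]}

```bash
ls; mkdir -p pics; cat > h.py <<'E'
import numpy as np, cv2
from plant import manip
from scipy.spatial.transform import Rotation as R
np.set_printoptions(precision=4,suppress=True)
def rot(q): return R.from_quat([q[1],q[2],q[3],q[0]])
def find(q,cam,f='tip_of',n=2):
    T=np.array(manip.get_calibration(cam)['T'])
    return [(round(d['p'],2),(T@np.r_[d['xyz'],1])[:3]) for d in getattr(manip,f)(q,cam)[:n]]
E
python3 - <<'E'
from h import *
for c in ('scene','top'):
    im=manip.grab_frame(c); cv2.imwrite(f'pics/{c}0.png',im)
    k=manip.get_calibration(c); print(c,k['fx'],k['cx'],k['cy'],np.array(k['T']))
    for q in ['lens','lens_rest','tilt_stage','cradle_seat','strap_hinge','strap_tip','camera_body','foot_stop']:
        print(q,find(q,c))
for q in ['side_cutter','loupe','esd_brush','driver_b']: print(q,find(q,'top'))
print(manip.state())
E
```

```text
pics
scene 363.117803132497 318.36903160020904 197.69169900754912 [[ 0.8815 -0.3533  0.3131  0.2167]
 [-0.4721 -0.6593  0.5852 -0.686 ]
 [-0.0003 -0.6637 -0.748   0.9275]
 [ 0.      0.      0.      1.    ]]
lens [(0.77, array([ 0.4396, -0.2741,  0.034 ])), (0.59, array([ 0.4258,  0.315 , -0.0031]))]
lens_rest [(0.94, array([ 0.4405, -0.27  , -0.0002]))]
tilt_stage [(0.82, array([0.4807, 0.0156, 0.0012])), (0.34, array([0.3868, 0.0278, 0.0833]))]
cradle_seat [(0.84, array([0.4489, 0.0237, 0.1325]))]
strap_hinge [(0.72, array([0.5084, 0.0515, 0.1598]))]
strap_tip [(0.56, array([0.4632, 0.0789, 0.2316])), (0.56, array([ 0.4252,  0.3153, -0.0036]))]
camera_body []
foot_stop [(0.77, array([0.3872, 0.0266, 0.0858]))]
top 398.8719804726075 314.91361814350114 199.7241792970541 [[-0.0127 -0.9939  0.11    0.4357]
 [-0.9996  0.0099 -0.0264 -0.034 ]
 [ 0.0252 -0.1103 -0.9936  1.236 ]
 [ 0.      0.      0.      1.    ]]
lens [(0.72, array([ 0.4448, -0.2773,  0.0304]))]
lens_rest [(0.58, array([ 0.4421, -0.2778,  0.0022]))]
tilt_stage [(0.68, array([0.4817, 0.0189, 0.0025]))]
cradle_seat [(0.76, a
[... 334 characters left out ...]
032]))]
loupe [(0.73, array([0.5629, 0.3312, 0.0021]))]
esd_brush [(0.49, array([ 0.4218, -0.3739, -0.0001]))]
driver_b [(0.75, array([ 0.4419, -0.2765, -0.0006])), (0.58, array([ 0.4218, -0.425 , -0.0002]))]
{'time': 1.1, 'joint_pos': array([-1.43  ,  0.0527,  1.6129,  0.    ,  1.476 , -0.119 ]), 'joint_vel': array([-0.0002,  0.0003,  0.    , -0.0002, -0.0006,  0.0005]), 'joint_efforts': array([  0.    , -39.3693, -37.0464,  -0.0001,   0.0006,   0.    ]), 'tool_pos': array([ 0.1606, -0.604 ,  0.4047]), 'tool_rot': array([0.    , 0.9916, 0.1295, 0.    ]), 'contact_force': array([-0.1658, -0.469 , -0.2938]), 'ft_torque': array([ 0.0186, -0.0486, -0.0406]), 'gripper_width': 0.9993309622609273}
```

```bash
python3 - <<'E'
import cv2,numpy as np
a=cv2.imread('pics/scene0.png');b=cv2.imread('pics/top0.png')
cv2.imwrite('pics/a.png',cv2.resize(a,(800,500)));cv2.imwrite('pics/b.png',cv2.resize(b,(800,500)))
E
```

```text
(no output)
```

View pics/a.png

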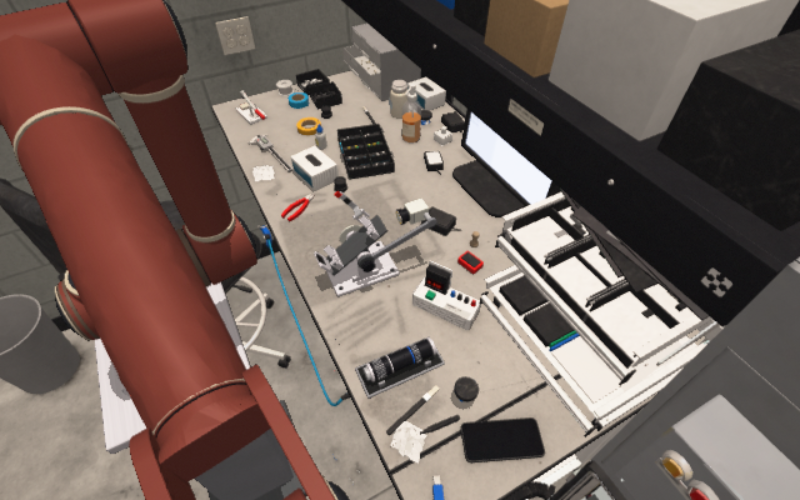

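View pics/b.png

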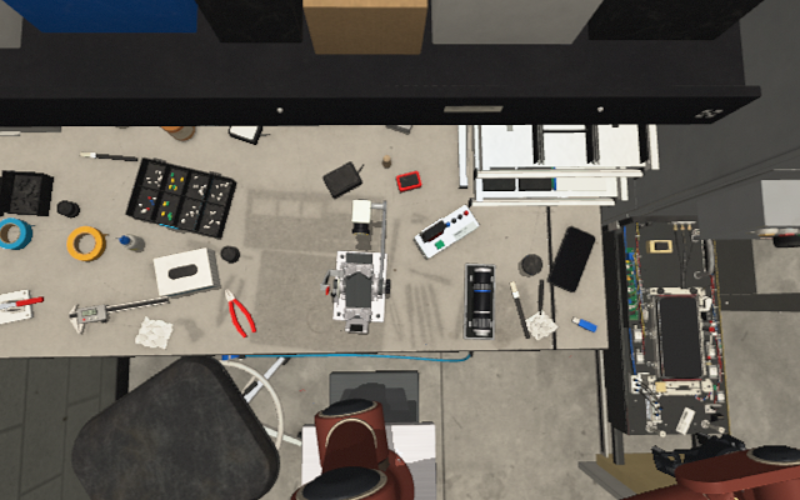

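Layout: the lens is at about (0.44,-0.276), lying along +x. The stage is at (0.48,0.017) with its uphill direction near +x, the strap stands up on the left, and the camera is beyond at (0.64,0.012). I'll move towards the lens and look from close by.

play_rows:
  increments:
    - {"offset": [33, -22, 5], "twist": 0.12, "grip": 1}
    - {"offset": [66, -44, 10], "twist": 0.24, "grip": 1}
    - {"offset": [99, -66, 15], "twist": 0.26, "grip": 1}
    - {"offset": [132, -88, 20], "twist": 0.26, "grip": 1}
    - {"offset": [165, -110, 25], "twist": 0.26, "grip": 1}

```text
time: 1.52
tool_pos: [0.2925, -0.4538, 0.3796]
tool_rot: [0.0, 1.0, -0.0, 0.0]
contact_force: [0.4, 0.2, 0.2]
gripper_width: 0.997
```

```bash
python3 -c "
from h import *
s=manip.state();print(s['time'],s['tool_pos'],s['tool_rot'],rot(s['tool_rot']).as_matrix())"
```

```text
1.5167 [ 0.2925 -0.4538  0.3796] [ 0.0002  1.     -0.0005  0.0001] [[ 1.     -0.0009  0.0003]
 [-0.0009 -1.     -0.0003]
 [ 0.0003  0.0003 -1.    ]]
```

play_rows:
  increments:
    - {"offset": [18, -37, 0], "twist": 0, "grip": 1}
    - {"offset": [36, -74, 0], "twist": 0, "grip": 1}
    - {"offset": [54, -111, 0], "twist": 0, "grip": 1}
    - {"offset": [72, -148, 0], "twist": 0, "grip": 1}
    - {"offset": [90, -178, 0], "twist": 0, "grip": 1}

```text
time: 1.93
tool_pos: [0.3822, -0.2749, 0.3799]
tool_rot: [0.0, 1.0, 0.0, 0.0]
contact_force: [0.4, -1.1, 0.5]
gripper_width: 0.999
```

```bash
python3 - <<'E'
from h import *
im=manip.grab_frame('wrist'); cv2.imwrite('pics/w1.png',im)
k=manip.get_calibration('wrist'); print(k['fx'],k['cx'],k['cy'],np.array(k['T']))
s=manip.state();print(s['time'],s['tool_pos'])
for f in ('tip_of','boxes_of'):
  for q in ['lens','lens_rest','tilt_stage','cradle_seat','strap_hinge','strap_tip','camera_body','foot_stop']:
    if f=='tip_of' or q in('lens','lens_rest','camera_body'): print(f,q,find(q,'wrist',f))
E
```

```text
309.70691628693146 314.214156345613 211.08798317605098 [[ 0.0045 -0.963  -0.2696  0.4535]
 [-1.     -0.0052  0.0016 -0.2712]
 [-0.0029  0.2696 -0.963   0.3489]
 [ 0.      0.      0.      1.    ]]
1.9833 [ 0.3843 -0.2714  0.3798]
tip_of lens [(0.59, array([ 0.4478, -0.2741,  0.0304]))]
tip_of lens_rest [(0.69, array([0.4811, 0.0226, 0.0004]))]
tip_of tilt_stage [(0.96, array([ 0.4785,  0.0211, -0.0011]))]
tip_of cradle_seat [(0.25, array([0.3838, 0.02  , 0.0875]))]
tip_of strap_hinge []
tip_of strap_tip [(0.73, array([0.4492, 0.0219, 0.1352]))]
tip_of camera_body []
tip_of foot_stop [(0.83, array([0.3861, 0.0177, 0.0863]))]
boxes_of lens [(0.61, array([ 0.4461, -0.2858,  0.0491]))]
boxes_of lens_rest [(0.97, array([ 0.4433, -0.2732,  0.0068]))]
boxes_of camera_body [(0.57, array([ 0.5322, -0.036 ,  0.1071]))]
```

View pics/w1.png

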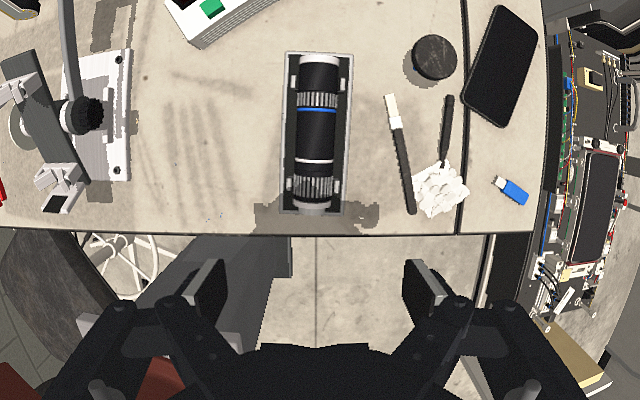

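The wrist picture shows the lens in the rest, front end near (319,58), rear mount near (314,210), with the blue band in the far half. I'll compute its axis from those pixels.

```bash
cat >> h.py <<'E'
def ray(px,k,fish=True):
    u=(px[0]-k['cx'])/k['fx'];v=(px[1]-k['cy'])/k['fy']
    if fish:
        r=np.hypot(u,v); d=np.array([u/r*np.sin(r),v/r*np.sin(r),np.cos(r)])
    else: d=np.array([u,v,1])
    T=np.array(k['T']); return T[:3,3],T[:3,:3]@d
def atz(px,k,z,fish=True):
    o,d=ray(px,k,fish); return o+d*(z-o[2])/d[2]
E
python3 - <<'E'
from h import *
k=manip.get_calibration('wrist')
for p,z in [((319,56),.05),((318,110),.05),((315,160),.05),((314,203),.04),((317,50),.007),((315,214),.007)]: print(p,atz(p,k,z))
kt=manip.get_calibration('top')
for p,z in [((384,213),.05),((384,269),.05)]: print(atz(p,kt,z,False))
# stage fit from detections
from scipy.optimize import least_squares
D={'st':[(.4807,.0156,.0012),(.4817,.0189,.0025),(.4785,.0211,-.0011)],'seat':[(.4489,.0237,.1325),(.4501,.0190,.1312)],
'hinge':[(.5084,.0515,.1598),(.5059,.0545,.1633)],'foot':[(.3872,.0266,.0858),(.3902,.0211,.0924),(.3861,.0177,.0863)],'tip':[(.4632,.0789,.2316),(.465,.0779,.224)],'cam':[(.6424,.0124,.1475)]}
def model(p):
    x,y,w,t,s,c=p; Rw=R.from_euler('z',w).as_matrix(); o=np.array([x,y,0])
    Rt=R.from_euler('y',-t).as_matrix();tr=np.array([0,0,.085])
    Rs=R.from_euler('x',-s).as_matrix();Rc=R.from_euler('y',-c).as_matrix()
    h=np.array([.058,.035,.053])
    L={'st':np.zeros(3),'seat':tr+Rt@[0,0,.055],'foot':tr+Rt@[-.08,0,.055],'hinge':tr+Rt@h,'tip':tr+Rt@(h+Rs@[0,-.082,.0115]),'cam':tr+Rc@[.16,0,.055]}
    return {k:o+Rw@v for k,v in L.items()}
def res(p):
    m=model(p); return np.concatenate([(np.array(v)-m[k]).ravel() for k,v in D.items()])
r=least_squares(res,[.48,.02,0,.5,1.7,0],loss='soft_l1',f_scale=.004)
print(r.x);m=model(r.x)
for k_ in m: print(k_,m[k_],(np.array(D[k_])-m[k_])*1e3)
E
```

```text
(319, 56) [ 0.5188 -0.2832  0.05  ]
(318, 110) [ 0.4656 -0.2822  0.05  ]
(315, 160) [ 0.4172 -0.2792  0.05  ]
(314, 203) [ 0.3718 -0.2781  0.04  ]
(317, 50) [ 0.5356 -0.2818  0.007 ]
(315, 214) [ 0.3503 -0.2792  0.007 ]
[ 0.5249 -0.272   0.05  ]
[ 0.3595 -0.2667  0.05  ]
[ 0.4827  0.0187 -0.0417  0.5636  1.7247  0.0423]
st [0.4827 0.0187 0.    ] [[-2.021  -3.1209  1.2   ]
 [-1.021   0.1791  2.5   ]
 [-4.221   2.3791 -1.1   ]]
seat [0.4534 0.0199 0.1315] [[-4.4621  3.7528  1.0075]
 [-3.2621 -0.9472 -0.2925]]
foot [0.3858 0.0228 0.0888] [[ 1.4044  3.8307 -2.9515]
 [ 4.4044 -1.6693  3.6485]
 [ 0.3044 -5.0693 -2.4515]]
hinge [0.5049 0.0528 0.1608] [[ 3.5239 -1.326  -0.9891]
 [ 1.0239  1.674   2.5109]]
tip [0.4636 0.0785 0.2278] [[-0.3613  0.3963  3.8035]
 [ 1.4387 -0.6037 -3.7965]]
cam [0.6401 0.0121 0.1467] [[2.2837 0.2532 0.7869]]
```

play_rows:
  increments:
    - {"offset": [30, 3, 25], "twist": 0.04, "grip": 1}
    - {"offset": [59, 7, 50], "twist": 0.04, "grip": 1}
    - {"offset": [59, 7, 80], "twist": 0.04, "grip": 1}
    - {"offset": [59, 7, 80], "twist": 0.04, "grip": 1}

```text
time: 2.87
tool_pos: [0.4397, -0.2833, 0.293]
tool_rot: [-0.004, 1.0, -0.02, -0.005]
contact_force: [-0.5, 1.3, -1.7]
gripper_width: 0.999
```

```bash
python3 - <<'E'
from h import *
s0=manip.state();k=manip.get_calibration('wrist')
im=manip.grab_frame('wrist'); cv2.imwrite('pics/w2.png',im)
print(s0['tool_pos'],manip.state()['tool_pos'])
print(find('lens','wrist'),find('lens','wrist','boxes_of'),find('lens_rest','wrist'))
import pickle; pickle.dump(k,open('k2.pkl','wb'))
E
```

```text
[ 0.4397 -0.2833  0.293 ] [ 0.4398 -0.2837  0.2958]
[(0.82, array([ 0.4464, -0.2803,  0.0355]))] [(0.72, array([ 0.4599, -0.2836,  0.0549]))] [(0.5, array([0.4839, 0.0172, 0.0038]))]
```

View pics/w2.png

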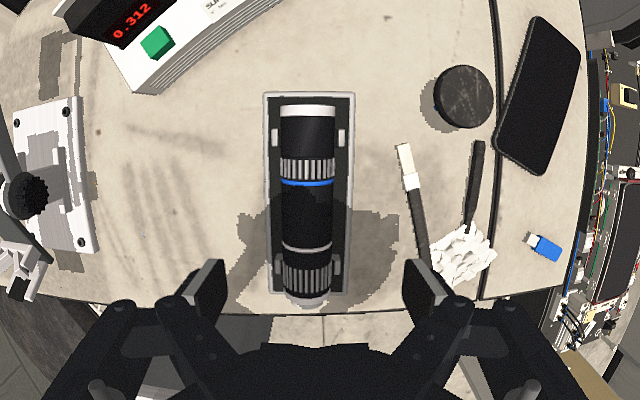

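The lens in this view runs from (308,105) front to (304,300) rear, column ~306. The jaws are centred on column ~315.

```bash
python3 - <<'E'
from h import *
import pickle; k=pickle.load(open('k2.pkl','rb'))
s=manip.state(); print(s['tool_pos'],rot(s['tool_rot']).as_matrix())
for p,z in [((308,108),.048),((306,185),.052),((305,245),.052),((304,299),.044)]: print(p,atz(p,k,z))
k=manip.get_calibration('top')
E
```

```text
[ 0.4408 -0.2849  0.3016] [[ 0.9992 -0.0409  0.0019]
 [-0.0409 -0.9992 -0.0018]
 [ 0.002   0.0017 -1.    ]]
(308, 108) [ 0.5189 -0.2807  0.048 ]
(306, 185) [ 0.4661 -0.2772  0.052 ]
(305, 245) [ 0.4217 -0.2743  0.052 ]
(304, 299) [ 0.3699 -0.2705  0.044 ]
```

play_rows:
  increments:
    - {"offset": [3, -9, 36], "twist": 0.01, "grip": 1}
    - {"offset": [3, -9, 72], "twist": 0.01, "grip": 1}
    - {"offset": [3, -9, 105], "twist": 0.01, "grip": 1}
    - {"offset": [3, -9, 111], "twist": 0.01, "grip": 1}
    - {"offset": [3, -9, 111], "twist": 0.01, "grip": 1}

```text
time: 3.48
tool_pos: [0.4435, -0.2753, 0.1882]
tool_rot: [-0.001, 1.0, -0.025, -0.001]
contact_force: [-0.3, -0.6, 0.6]
gripper_width: 0.997
```

play_rows:
  increments:
    - {"offset": [0, 0, 0], "twist": 0, "grip": 0.6}
    - {"offset": [0, 0, 0], "twist": 0, "grip": 0.5}
    - {"offset": [0, 0, 0], "twist": 0, "grip": 0.4}
    - {"offset": [0, 0, 0], "twist": 0, "grip": 0.4}
    - {"offset": [0, 0, 0], "twist": 0, "grip": 0.4}

```text
time: 3.9
tool_pos: [0.4452, -0.2758, 0.1915]
tool_rot: [0.0, 1.0, -0.025, 0.001]
contact_force: [-0.8, 3.8, 8.3]
gripper_width: 0.448
```

play_rows:
  increments:
    - {"offset": [0, 0, 0], "twist": 0, "grip": 0.35}
    - {"offset": [0, 0, 0], "twist": 0, "grip": 0.35}
    - {"offset": [0, 0, -10], "twist": 0, "grip": 0.35}
    - {"offset": [0, 0, -40], "twist": 0, "grip": 0.35}
    - {"offset": [0, 0, -80], "twist": 0, "grip": 0.35}

```text
time: 4.32
tool_pos: [0.4425, -0.2742, 0.2661]
tool_rot: [-0.003, 1.0, -0.025, -0.003]
contact_force: [0.1, -0.3, -1.7]
gripper_width: 0.45
```

```bash
python3 - <<'E'
from h import *
s0=manip.state();k=manip.get_calibration('wrist')
im=manip.grab_frame('wrist')
cv2.imwrite('pics/w3.png',im); s=manip.state()
print(s0['tool_pos'],s['tool_pos'],s['contact_force'],s['ft_torque'],s['gripper_width'])
print(find('lens','wrist'))
E
```

```text
[ 0.4425 -0.2742  0.2661] [ 0.4458 -0.2767  0.2778] [ 5.9424 -2.8062  3.6501] [-0.208  -0.3792 -0.0046] 0.4506093188641003
[(0.57, array([ 0.4452, -0.2828,  0.1163]))]
```

View pics/w3.png

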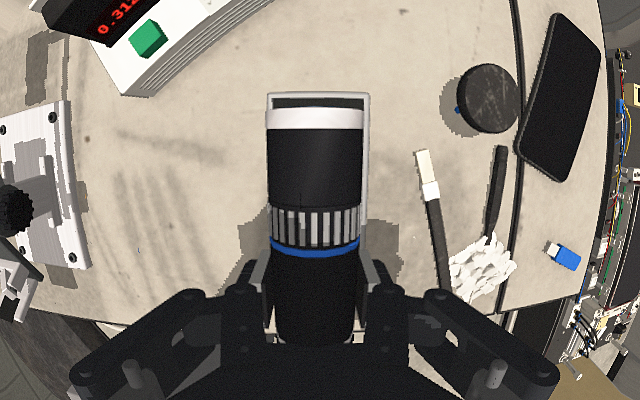

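Lens gripped and lifted, still level: front rim at row ~110, blue band at row ~250. Carrying it over the cradle.

play_rows:
  increments:
    - {"offset": [0, -10, -35], "twist": 0, "grip": 0.35}
    - {"offset": [-2, -40, -60], "twist": 0, "grip": 0.35}
    - {"offset": [-4, -80, -70], "twist": 0, "grip": 0.35}
    - {"offset": [-6, -120, -80], "twist": 0, "grip": 0.35}
    - {"offset": [-8, -160, -80], "twist": 0, "grip": 0.35}

```text
time: 4.83
tool_pos: [0.4441, -0.1141, 0.3515]
tool_rot: [0.001, 1.0, -0.026, 0.002]
contact_force: [1.6, -0.6, -2.0]
gripper_width: 0.446
```

play_rows:
  increments:
    - {"offset": [-2, -38, 0], "twist": 0, "grip": 0.35}
    - {"offset": [-4, -76, 0], "twist": 0, "grip": 0.35}
    - {"offset": [-5, -112, 0], "twist": 0, "grip": 0.35}
    - {"offset": [-6, -134, 0], "twist": -0.008, "grip": 0.35}
    - {"offset": [-6, -136, 0], "twist": -0.008, "grip": 0.35}

```text
time: 5.25
tool_pos: [0.4442, 0.0239, 0.3483]
tool_rot: [-0.001, 1.0, -0.019, -0.0]
contact_force: [0.2, -0.6, -2.4]
gripper_width: 0.449
```

```bash
python3 - <<'E'
from h import *
for c in ('scene','top'):
    im=manip.grab_frame(c); cv2.imwrite(f'pics/{c}1.png',im)
    for q in ['foot_stop','strap_hinge','strap_tip','camera_body','lens']: print(c,q,find(q,c,n=1))
s=manip.state();print(s['tool_pos'],rot(s['tool_rot']).as_matrix(),s['contact_force'],s['gripper_width'],s['time'])
im=cv2.imread('pics/scene1.png')[120:270,220:400]
cv2.imwrite('pics/c1.png',cv2.resize(im,None,fx=4,fy=4,interpolation=cv2.INTER_CUBIC))
E
```

```text
scene foot_stop [(0.6, array([0.3905, 0.0284, 0.0822]))]
scene strap_hinge [(0.39, array([0.5084, 0.0534, 0.1628]))]
scene strap_tip [(0.47, array([0.4406, 0.0236, 0.1932]))]
scene camera_body [(0.87, array([0.6392, 0.0105, 0.146 ]))]
scene lens [(0.84, array([0.4398, 0.0247, 0.1914]))]
top foot_stop []
top strap_hinge [(0.36, array([0.5069, 0.0523, 0.1621]))]
top strap_tip []
top camera_body [(0.84, array([0.6423, 0.0142, 0.1501]))]
top lens [(0.58, array([0.563 , 0.3301, 0.0012]))]
[0.4451 0.0204 0.3487] [[ 0.9991 -0.0431 -0.0001]
 [-0.0431 -0.9991 -0.    ]
 [-0.0001  0.     -1.    ]] [ 0.7752  0.6084 -2.5277] 0.451100824963432 5.85
```

View pics/c1.png

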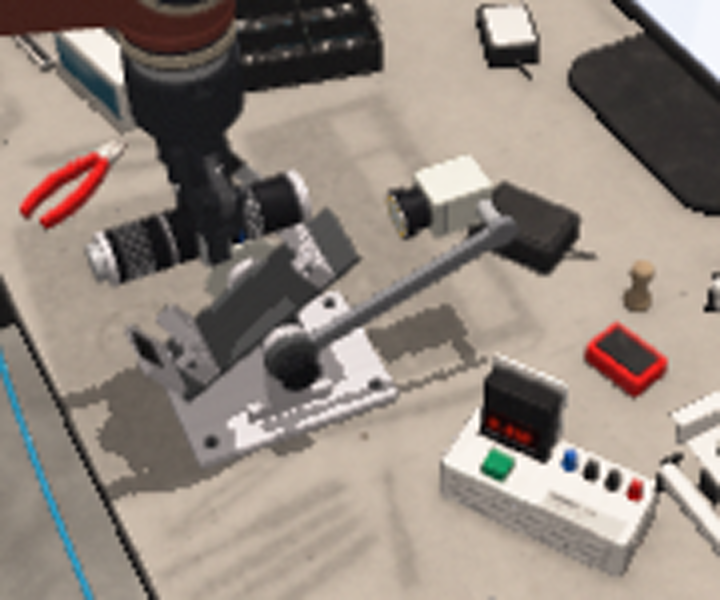

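The picture shows the lens level above the cradle, its front over the upper saddle, the camera to the right and the strap behind. Lowering to find contact with the upper saddle.

play_rows:
  increments:
    - {"offset": [2, 0, 8], "twist": 0, "grip": 0.35}
    - {"offset": [4, 0, 16], "twist": 0, "grip": 0.35}
    - {"offset": [4, 0, 18], "twist": 0, "grip": 0.35}
    - {"offset": [4, 0, 20], "twist": 0, "grip": 0.35}

```text
time: 6.18
tool_pos: [0.4489, 0.0206, 0.3276]
tool_rot: [0.0, 1.0, -0.021, -0.001]
contact_force: [-2.4, -1.4, -0.2]
gripper_width: 0.447
```

play_rows:
  increments:
    - {"offset": [0, 0, 1], "twist": 0, "grip": 0.35}
    - {"offset": [0, 0, 2], "twist": 0, "grip": 0.35}
    - {"offset": [0, 0, 3], "twist": 0, "grip": 0.35}
    - {"offset": [0, 0, 3], "twist": 0, "grip": 0.35}

```text
time: 6.52
tool_pos: [0.4492, 0.0205, 0.3263]
tool_rot: [0.0, 1.0, -0.021, 0.001]
contact_force: [-1.8, -3.7, 1.5]
gripper_width: 0.452
```

play_rows:
  increments:
    - {"offset": [0, 0.5, 1.5], "twist": 0, "grip": 0.35}
    - {"offset": [0, 1, 3], "twist": 0, "grip": 0.35}
    - {"offset": [0.2, 1, 4.5], "twist": 0, "grip": 0.35}
    - {"offset": [0.3, 1, 6], "twist": 0, "grip": 0.35}

```text
time: 6.85
tool_pos: [0.4495, 0.0195, 0.3208]
tool_rot: [0.0, 1.0, -0.021, 0.001]
contact_force: [-4.3, -1.9, 5.6]
gripper_width: 0.447
```

```bash
python3 - <<'E'
from h import *
s=manip.state();print(s['tool_pos'],s['contact_force'],s['ft_torque'])
im=manip.grab_frame('wrist');cv2.imwrite('pics/w4.png',im)
s=manip.state();print(s['tool_pos'],s['contact_force'],s['ft_torque'])
def edge(f):
    im=cv2.imread(f); return im[60:300,300:330].mean(axis=(1,2))
for f in('pics/w3.png','pics/w4.png'): print(np.round(edge(f)[::5]).astype(int))
E
```

```text
[0.4495 0.0195 0.3208] [-4.2871 -1.9457  5.5892] [-0.276   0.4059 -0.1277]
[0.4495 0.0195 0.3203] [-3.2905 -3.6633  4.1296] [-0.4782 -0.0344 -0.1403]
[203 202 202 201 203 203 203 211  45  45 248 248 245 247  38  46  46  46
  47  47  47  45  45  44  43  43  43  42  40  35  39 120 120 117 105 107
 107  77  60  88  24  25  23  23  23  24  24  23]
[ 85 115 101 101 102 101 101 101 101 109 109 253 253 252 252  45  47  48
  48  47  47  48  47  47  46  46  45  45  45  43  43  48 131 133 134 131
 133 136  86  54 101  29  27  28  29  28  28  28]
```

play_rows:
  increments:
    - {"offset": [0.3, 0.5, 2.3], "twist": 0, "grip": 0.35}
    - {"offset": [0.7, 0.5, 4.7], "twist": 0, "grip": 0.35}
    - {"offset": [1.2, 0.5, 7], "twist": 0, "grip": 0.35}
    - {"offset": [1.8, 0.5, 9.3], "twist": 0, "grip": 0.35}
    - {"offset": [2.4, 0.5, 11.7], "twist": 0, "grip": 0.35}

```text
time: 7.32
tool_pos: [0.4512, 0.0192, 0.308]
tool_rot: [-0.0, 1.0, -0.021, -0.001]
contact_force: [-7.3, -2.0, 6.1]
gripper_width: 0.45
```

play_rows:
  increments:
    - {"offset": [0.5, 0, 1.5], "twist": 0, "grip": 0.35}
    - {"offset": [1, 0, 3], "twist": 0, "grip": 0.35}
    - {"offset": [1.5, 0, 4.4], "twist": 0, "grip": 0.35}
    - {"offset": [2, 0, 5.7], "twist": 0, "grip": 0.35}

```text
time: 7.65
tool_pos: [0.4529, 0.0192, 0.3017]
tool_rot: [-0.0, 1.0, -0.021, -0.002]
contact_force: [-7.8, -2.6, 3.5]
gripper_width: 0.447
```

```bash
python3 - <<'E'
from h import *
s=manip.state();print(s['tool_pos'],s['contact_force'],s['ft_torque'],s['time'])
im=manip.grab_frame('scene'); print(find('lens','scene',n=1),find('lens','scene','boxes_of',1))
cv2.imwrite('pics/c2.png',cv2.resize(im[135:255,230:380],None,fx=5,fy=5,interpolation=cv2.INTER_CUBIC))
E
```

```text
[0.4529 0.0192 0.3017] [-7.7942 -2.588   3.4921] [-0.2254  0.8303 -0.0655] 7.65
[(0.63, array([0.446 , 0.0209, 0.1439]))] [(0.87, array([0.4271, 0.0088, 0.1511]))]
```

View pics/c2.png

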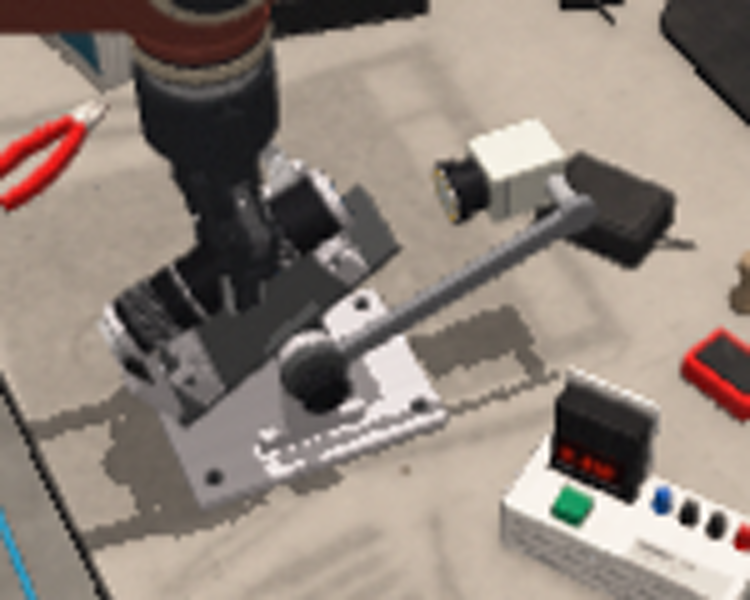

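The lens has pivoted in the pads to about 0.4 rad, with the rear nearing the lower saddle. I'll bias slightly uphill so the rear clears the foot stop, and finish the pivot.

play_rows:
  increments:
    - {"offset": [1.5, 0, 0.5], "twist": 0, "grip": 0.35}
    - {"offset": [3, 0, 1.5], "twist": 0, "grip": 0.35}
    - {"offset": [4.5, 0, 3], "twist": 0, "grip": 0.35}
    - {"offset": [5.7, 0, 4.5], "twist": 0, "grip": 0.35}
    - {"offset": [6.4, 0, 6], "twist": 0, "grip": 0.35}

```text
time: 8.22
tool_pos: [0.4587, 0.0189, 0.2949]
tool_rot: [-0.0, 1.0, -0.021, -0.004]
contact_force: [-11.9, -2.7, 4.8]
gripper_width: 0.45
```

```bash
python3 - <<'E'
from h import *
s=manip.state();print(s['tool_pos'],s['contact_force'],s['ft_torque'],s['time'])
im=manip.grab_frame('scene'); print(find('lens','scene',n=1),find('foot_stop','scene',n=1))
cv2.imwrite('pics/c3.png',im)
E
```

```text
[0.4587 0.0189 0.2949] [-11.9369  -2.6529   4.76  ] [-0.211   1.2503 -0.0445] 8.2167
[(0.79, array([0.4535, 0.0202, 0.1384]))] [(0.96, array([0.388 , 0.0267, 0.0841]))]
```

play_rows:
  increments:
    - {"offset": [0.2, 0, 1], "twist": 0, "grip": 0.35}
    - {"offset": [0.4, 0, 2], "twist": 0, "grip": 0.35}
    - {"offset": [0.4, 0, 2], "twist": 0, "grip": 0.35}

```text
time: 8.62
tool_pos: [0.4593, 0.0189, 0.293]
tool_rot: [-0.0, 1.0, -0.021, -0.003]
contact_force: [-9.0, -2.2, 3.0]
gripper_width: 0.444
```

play_rows:
  increments:
    - {"offset": [0, 0, 1], "twist": 0, "grip": 0.35}
    - {"offset": [0, 0, 2], "twist": 0, "grip": 0.35}
    - {"offset": [0, 0, 2], "twist": 0, "grip": 0.35}

```text
time: 8.87
tool_pos: [0.4595, 0.0189, 0.2917]
tool_rot: [-0.0, 1.0, -0.021, -0.002]
contact_force: [-10.3, -1.8, 5.7]
gripper_width: 0.446
```

play_rows:
  increments:
    - {"offset": [0, 0, 1], "twist": 0, "grip": 0.35}
    - {"offset": [0, 0, 2], "twist": 0, "grip": 0.35}
    - {"offset": [0, 0, 2], "twist": 0, "grip": 0.35}

```text
time: 9.12
tool_pos: [0.4597, 0.0189, 0.2915]
tool_rot: [-0.0, 1.0, -0.021, -0.003]
contact_force: [-14.0, -1.9, 15.8]
gripper_width: 0.444
```

```bash
python3 - <<'E'
from h import *
s=manip.state();print(s['tool_pos'],s['contact_force'],s['ft_torque'],s['time'])
im=manip.grab_frame('scene'); print(find('lens','scene',n=1),find('foot_stop','scene',n=1))
cv2.imwrite('pics/c4.png',cv2.resize(im[160:235,240:330],None,fx=8,fy=8,interpolation=cv2.INTER_CUBIC))
E
```

```text
[0.4597 0.0189 0.2915] [-13.9826  -1.855   15.7737] [-0.0021  1.7461 -0.2711] 9.1167
[(0.8, array([0.4524, 0.0216, 0.1324]))] [(0.65, array([0.5049, 0.0546, 0.1606]))]
```

View pics/c4.png

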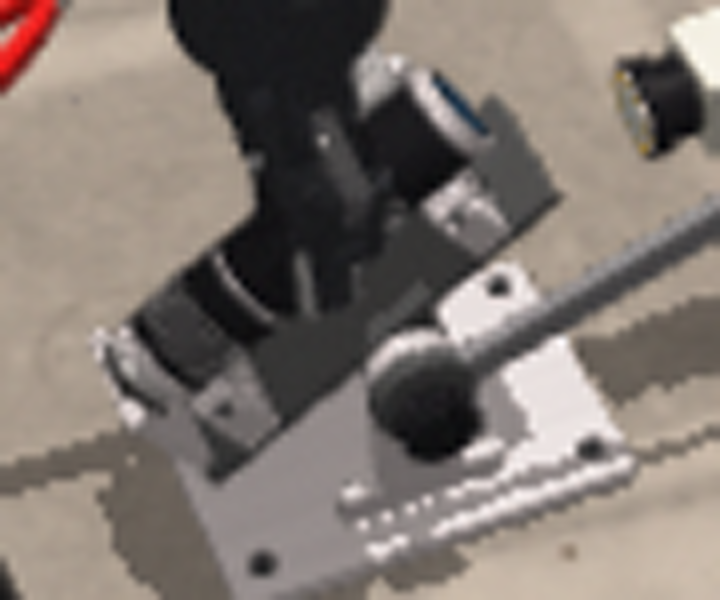

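Force rise of ~10 N with the lens parallel to the cradle: both saddles are touched, at the expected seat height. Sliding it downhill to the foot stop.

play_rows:
  increments:
    - {"offset": [-0.4, 0, -0.6], "twist": 0, "grip": 0.35}
    - {"offset": [-1.2, 0, -0.2], "twist": 0, "grip": 0.35}
    - {"offset": [-2, 0, 0.3], "twist": 0, "grip": 0.35}
    - {"offset": [-2.8, 0, 0.8], "twist": 0, "grip": 0.35}

```text
time: 9.6
tool_pos: [0.4583, 0.0189, 0.2915]
tool_rot: [-0.0, 1.0, -0.021, 0.001]
contact_force: [-2.3, -0.5, 10.9]
gripper_width: 0.445
```

play_rows:
  increments:
    - {"offset": [-0.8, 0, 0.5], "twist": 0, "grip": 0.35}
    - {"offset": [-1.6, 0, 1], "twist": 0, "grip": 0.35}
    - {"offset": [-1.6, 0, 1], "twist": 0, "grip": 0.35}

```text
time: 9.85
tool_pos: [0.4575, 0.019, 0.2915]
tool_rot: [-0.001, 1.0, -0.021, 0.004]
contact_force: [-0.4, -1.3, 10.5]
gripper_width: 0.447
```

play_rows:
  increments:
    - {"offset": [-0.8, 0, 0.2], "twist": 0, "grip": 0.35}
    - {"offset": [-1.6, 0, 0.6], "twist": 0, "grip": 0.35}
    - {"offset": [-2.4, 0, 1], "twist": 0, "grip": 0.35}
    - {"offset": [-2.4, 0, 1], "twist": 0, "grip": 0.35}

```text
time: 10.18
tool_pos: [0.4551, 0.0191, 0.2899]
tool_rot: [-0.001, 1.0, -0.021, 0.004]
contact_force: [1.2, 0.0, 6.0]
gripper_width: 0.45
```

play_rows:
  increments:
    - {"offset": [-0.8, 0, 0.2], "twist": 0, "grip": 0.35}
    - {"offset": [-1.6, 0, 0.6], "twist": 0, "grip": 0.35}
    - {"offset": [-2.4, 0, 1], "twist": 0, "grip": 0.35}
    - {"offset": [-2.4, 0, 1], "twist": 0, "grip": 0.35}

```text
time: 10.52
tool_pos: [0.4539, 0.0191, 0.29]
tool_rot: [-0.001, 1.0, -0.021, 0.007]
contact_force: [10.0, -0.4, 3.1]
gripper_width: 0.448
```

The downhill force rose to 10 N and motion stopped at x=0.454, the predicted seat, so the rear is at the stop. Relaxing and releasing.

play_rows:
  increments:
    - {"offset": [0.8, 0, -0.3], "twist": 0, "grip": 0.4}
    - {"offset": [0.8, 0, -0.3], "twist": 0, "grip": 0.48}
    - {"offset": [0.8, 0, -0.3], "twist": 0, "grip": 0.54}
    - {"offset": [0.8, 0, -0.3], "twist": 0, "grip": 0.62}
    - {"offset": [0.8, 0, -0.3], "twist": 0, "grip": 0.66}

```text
time: 10.93
tool_pos: [0.4516, 0.0192, 0.2859]
tool_rot: [-0.0, 1.0, -0.021, -0.001]
contact_force: [0.0, 0.3, -1.0]
gripper_width: 0.658
```

```bash
python3 - <<'E'
from h import *
s=manip.state();print(s['tool_pos'],s['contact_force'],s['gripper_width'],s['time'])
im=manip.grab_frame('scene'); print(find('lens','scene',n=1),find('strap_tip','scene',n=2))
im=manip.grab_frame('top'); print(find('lens','top',n=1))
E
```

```text
[0.4516 0.0192 0.2859] [ 0.0119  0.2511 -1.0418] 0.6577591602006148 10.9333
[(0.56, array([0.4536, 0.0215, 0.1314]))] [(0.44, array([0.4791, 0.0171, 0.0005]))]
[]
```

Lens measured at (0.4536, 0.0215, 0.1314), which matches the seat. Retreating upwards, then to the left of the strap with the fingers shut.

play_rows:
  increments:
    - {"offset": [0, 0, -25], "twist": 0, "grip": 0.66}
    - {"offset": [0, 0, -60], "twist": 0, "grip": 0.66}
    - {"offset": [0, 0, -100], "twist": 0, "grip": 0.66}
    - {"offset": [0, 0, -140], "twist": 0, "grip": 0.66}
    - {"offset": [0, 0, -160], "twist": 0, "grip": 0.5}

```text
time: 11.6
tool_pos: [0.4523, 0.0191, 0.4526]
tool_rot: [0.0, 1.0, -0.021, 0.004]
contact_force: [1.0, 0.0, 0.9]
gripper_width: 0.535
```

play_rows:
  increments:
    - {"offset": [8, -35, 0], "twist": 0, "grip": 0}
    - {"offset": [16, -70, 0], "twist": 0, "grip": 0}
    - {"offset": [25, -105, 0], "twist": 0, "grip": 0}
    - {"offset": [25, -108, 0], "twist": 0, "grip": 0}

```text
time: 11.93
tool_pos: [0.4821, 0.1295, 0.4468]
tool_rot: [-0.001, 1.0, -0.019, 0.0]
contact_force: [0.0, 0.9, 1.4]
gripper_width: 0.003
```

```bash
python3 - <<'E'
from h import *
im=manip.grab_frame('scene'); print(find('lens','scene',n=1),find('strap_tip','scene',n=1),find('strap_hinge','scene',n=1))
cv2.imwrite('pics/c5.png',cv2.resize(im[125:245,230:380],None,fx=5,fy=5,interpolation=cv2.INTER_CUBIC))
im=manip.grab_frame('top'); print(find('lens','top',n=1),find('strap_tip','top',n=1),find('camera_body','top',n=1))
s=manip.state();print(s['tool_pos'],s['contact_force'],s['gripper_width'],s['time'])
E
```

```text
[(0.83, array([0.4518, 0.0187, 0.1342]))] [(0.48, array([0.4682, 0.0933, 0.2246]))] [(0.49, array([0.5086, 0.0529, 0.1611]))]
[(0.8, array([0.4508, 0.0184, 0.1313]))] [(0.59, array([0.4714, 0.0953, 0.2186]))] [(0.81, array([0.6402, 0.0136, 0.1486]))]
[0.4815 0.1249 0.4468] [0.3193 0.0162 0.2156] -0.0005810771506519892 12.3333
```

View pics/c5.png

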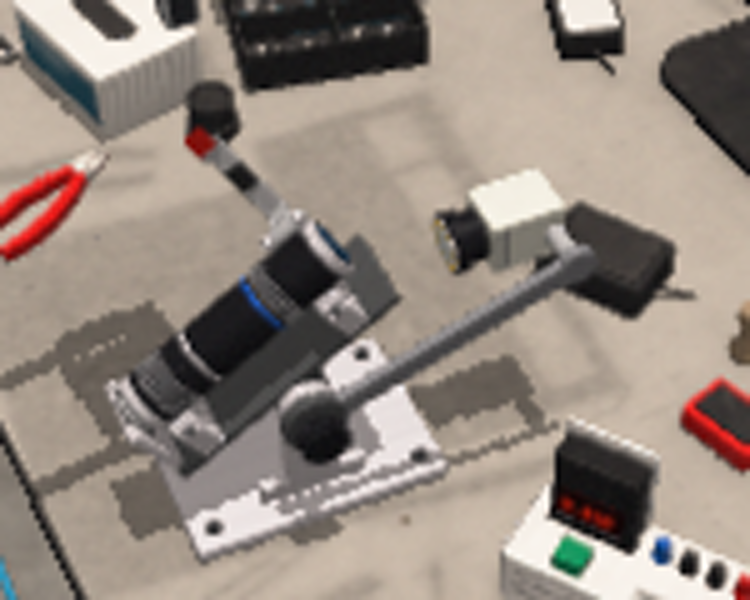

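Lens lies in both saddles, blue band uphill, rear at the foot stop. The strap, black pad inward and red tab up at (200,143), has been nudged to about 1.9 rad. Now closing it with the shut fingers from the left.

play_rows:
  increments:
    - {"offset": [0, -15, 0], "twist": 0, "grip": 0}
    - {"offset": [0, -15, 35], "twist": 0, "grip": 0}
    - {"offset": [0, -15, 70], "twist": 0, "grip": 0}
    - {"offset": [0, -15, 71], "twist": 0, "grip": 0}

```text
time: 12.67
tool_pos: [0.4802, 0.14, 0.3685]
tool_rot: [0.001, 1.0, -0.022, -0.006]
contact_force: [-0.8, 0.4, -2.1]
gripper_width: 0.0
```

play_rows:
  increments:
    - {"offset": [0, 12, 0], "twist": 0, "grip": 0}
    - {"offset": [0, 24, 0], "twist": 0, "grip": 0}
    - {"offset": [-2, 38, -4], "twist": 0, "grip": 0}
    - {"offset": [-5, 50, -8], "twist": 0, "grip": 0}
    - {"offset": [-7, 62, -11], "twist": 0, "grip": 0}

```text
time: 13.08
tool_pos: [0.4729, 0.0779, 0.3905]
tool_rot: [-0.0, 1.0, -0.021, 0.003]
contact_force: [-0.8, 2.6, 4.2]
gripper_width: -0.001
```

```bash
python3 - <<'E'
from h import *
im=manip.grab_frame('scene'); print(find('strap_tip','scene',n=1))
cv2.imwrite('pics/c6.png',cv2.resize(im[125:245,230:380],None,fx=5,fy=5,interpolation=cv2.INTER_CUBIC))
im=manip.grab_frame('top'); print(find('strap_tip','top',n=1))
s=manip.state();print(s['tool_pos'],s['contact_force'],s['time'])
E
```

```text
[(0.47, array([0.4603, 0.0549, 0.2313]))]
[]
[0.4731 0.0784 0.3897] [-0.31    1.2141  7.3227] 13.2833
```

The fingertips are riding on the strap's upper edge (7 N upward, tip only at ~1.43 rad), too high. Backing off left and redoing it with the fingers lower.

play_rows:
  increments:
    - {"offset": [0, 0, -10], "twist": 0, "grip": 0}
    - {"offset": [4, -36, -10], "twist": 0, "grip": 0}
    - {"offset": [8, -38, 12], "twist": 0, "grip": 0}
    - {"offset": [8, -38, 20], "twist": 0, "grip": 0}
    - {"offset": [8, -38, 20], "twist": 0, "grip": 0}

```text
time: 13.7
tool_pos: [0.4814, 0.1168, 0.3639]
tool_rot: [0.001, 1.0, -0.021, -0.003]
contact_force: [-0.5, 0.3, 0.5]
gripper_width: -0.003
```

```bash
python3 - <<'E'
from h import *
im=manip.grab_frame('scene'); print(find('strap_tip','scene',n=1))
cv2.imwrite('pics/c6.png',cv2.resize(im[125:245,230:380],None,fx=5,fy=5,interpolation=cv2.INTER_CUBIC))
s=manip.state();print(s['tool_pos'],s['contact_force'],s['time'])
E
```

```text
[(0.66, array([0.4597, 0.0544, 0.2332]))]
[0.482  0.1164 0.3663] [0.684  0.0207 0.6905] 13.8
```

View pics/c6.png

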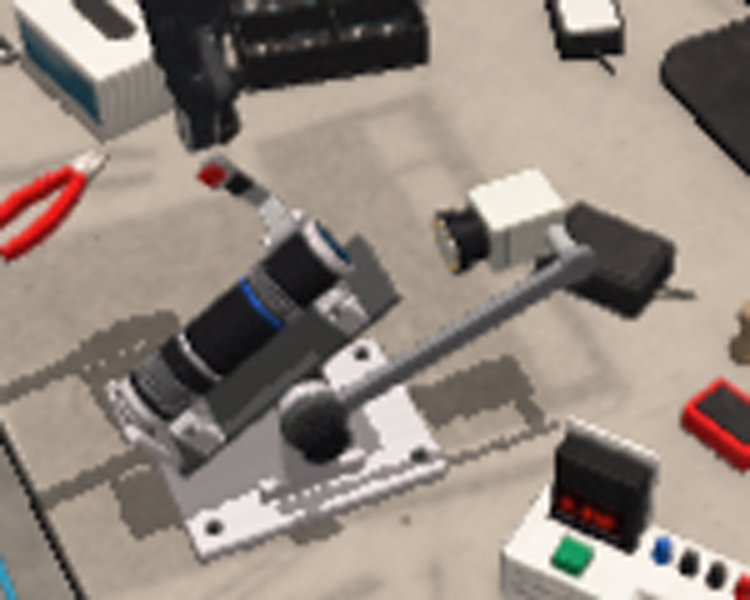

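The strap stands at about 1.4 rad with its tab at (212,172), the fingers to its left, and the lens undisturbed. Pushing again.

play_rows:
  increments:
    - {"offset": [0, 20, 0], "twist": 0, "grip": 0}
    - {"offset": [-1, 30, -3], "twist": 0, "grip": 0}
    - {"offset": [-2, 39, -6], "twist": 0, "grip": 0}
    - {"offset": [-3, 48, -8], "twist": 0, "grip": 0}
    - {"offset": [-3, 57, -10], "twist": 0, "grip": 0}

```text
time: 14.22
tool_pos: [0.4767, 0.0592, 0.3778]
tool_rot: [-0.0, 1.0, -0.021, 0.001]
contact_force: [-0.4, 2.0, -0.7]
gripper_width: -0.002
```

```bash
python3 - <<'E'
from h import *
im=manip.grab_frame('scene'); print(find('strap_tip','scene',n=1))
s=manip.state();print(s['tool_pos'],s['contact_force'],s['time'])
im=manip.grab_frame('top'); print(find('strap_tip','top',n=1))
E
```

```text
[(0.63, array([0.4626, 0.0168, 0.2252]))]
[0.4769 0.0588 0.3778] [-0.3051  0.5581  0.3086] 14.3167
[]
```

play_rows:
  increments:
    - {"offset": [0, 8, 0], "twist": 0, "grip": 0}
    - {"offset": [2, 16, 2], "twist": 0, "grip": 0}
    - {"offset": [4, 24, 5], "twist": 0, "grip": 0}
    - {"offset": [6, 31, 9], "twist": 0, "grip": 0}
    - {"offset": [8, 36, 12], "twist": 0, "grip": 0}

```text
time: 14.83
tool_pos: [0.4834, 0.0228, 0.364]
tool_rot: [0.0, 1.0, -0.021, -0.0]
contact_force: [-0.9, 0.5, 1.5]
gripper_width: -0.004
```

play_rows:
  increments:
    - {"offset": [1, 1, 1], "twist": 0, "grip": 0}
    - {"offset": [2, 2, 3], "twist": 0, "grip": 0}
    - {"offset": [3, 2, 4], "twist": 0, "grip": 0}
    - {"offset": [3, 2, 4], "twist": 0, "grip": 0}

```text
time: 15.17
tool_pos: [0.4859, 0.0211, 0.3618]
tool_rot: [0.001, 1.0, -0.021, -0.002]
contact_force: [-9.7, -2.6, 7.8]
gripper_width: -0.001
```

```bash
python3 - <<'E'
from h import *
im=manip.grab_frame('scene'); print(find('strap_tip','scene',n=1))
s=manip.state();print(s['tool_pos'],s['contact_force'],s['time'])
im=manip.grab_frame('top'); print(find('strap_tip','top',n=1))
E
```

```text
[]
[0.4858 0.0212 0.3618] [-10.4472  -3.001    7.6826] 15.2667
[(0.4, array([0.4809, 0.0193, 0.0017]))]
```

Contact force rises at the predicted closed height, so the strap should be shut. Lifting off to check.

play_rows:
  increments:
    - {"offset": [-2, 0, -5], "twist": 0, "grip": 0}
    - {"offset": [-2, 0, -30], "twist": 0, "grip": 0}
    - {"offset": [-2, 0, -70], "twist": 0, "grip": 0}
    - {"offset": [-2, 30, -110], "twist": 0, "grip": 0.6}
    - {"offset": [-2, 30, -110], "twist": 0, "grip": 1}

```text
time: 15.78
tool_pos: [0.4836, -0.0095, 0.4783]
tool_rot: [0.002, 1.0, -0.021, 0.006]
contact_force: [1.5, -0.4, -0.7]
gripper_width: 0.273
```

```bash
python3 - <<'E'
from h import *
im=manip.grab_frame('scene'); print(find('strap_tip','scene',n=1),find('lens','scene',n=1),find('camera_body','scene',n=1))
a=cv2.resize(im[150:240,240:390],None,fx=5,fy=5,interpolation=cv2.INTER_CUBIC)
k=manip.get_calibration('scene')
s=manip.state();print(s['tool_pos'],s['contact_force'],s['time'])
im=manip.grab_frame('top'); print(find('strap_tip','top',n=1),find('lens','top',n=1),find('camera_body','top',n=1))
cv2.imwrite('pics/c7.png',a)
E
```

```text
[(0.64, array([ 0.4933, -0.0245,  0.1719]))] [(0.83, array([0.4511, 0.0205, 0.1345]))] [(0.96, array([0.6376, 0.008 , 0.1491]))]
[ 0.4829 -0.0081  0.4696] [-0.361   0.4405 -0.0314] 15.9833
[(0.46, array([ 0.4221,  0.3085, -0.0009]))] [(0.86, array([0.4531, 0.0202, 0.1303]))] [(0.75, array([0.6434, 0.0151, 0.1503]))]
```

View pics/c7.png

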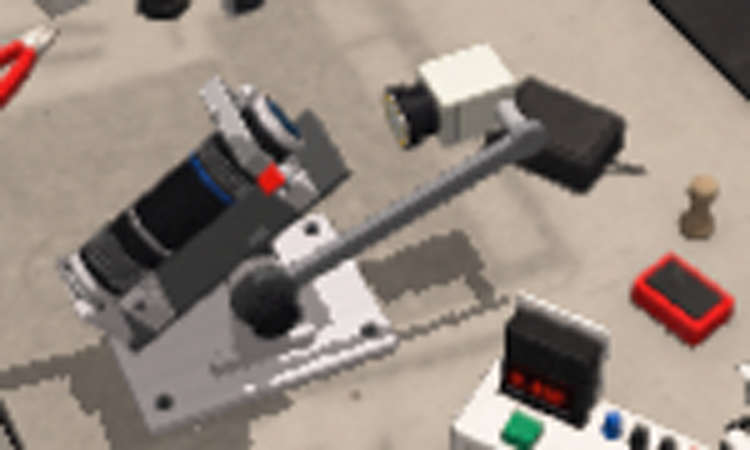

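The strap is closed over the lens with its red tab at (270,180) on the right. The measured tip (0.493,-0.025,0.172) agrees with the predicted closed position. Next: grip the camera body from above and lift it along its arc.

play_rows:
  increments:
    - {"offset": [37, -7, 8], "twist": 0, "grip": 0.62}
    - {"offset": [74, -14, 16], "twist": 0, "grip": 0.62}
    - {"offset": [111, -21, 24], "twist": 0, "grip": 0.62}
    - {"offset": [148, -27, 32], "twist": 0, "grip": 0.62}
    - {"offset": [148, -27, 60], "twist": 0, "grip": 0.62}

```text
time: 16.6
tool_pos: [0.637, 0.0133, 0.4117]
tool_rot: [-0.0, 1.0, -0.02, 0.003]
contact_force: [-0.9, 0.3, 0.5]
gripper_width: 0.616
```

play_rows:
  increments:
    - {"offset": [0, 0, 20], "twist": 0, "grip": 0.62}
    - {"offset": [0, 0, 25], "twist": 0, "grip": 0.62}
    - {"offset": [0, 0, 25], "twist": 0, "grip": 0.62}

```text
time: 16.85
tool_pos: [0.6313, 0.0129, 0.382]
tool_rot: [-0.0, 1.0, -0.021, -0.003]
contact_force: [-0.1, -0.2, 0.0]
gripper_width: 0.623
```

```bash
python3 - <<'E'
from h import *
s=manip.state();print(s['tool_pos'],s['contact_force'],s['time'],s['gripper_width'],rot(s['tool_rot']).as_matrix()[0])
im=manip.grab_frame('wrist'); print(find('camera_body','wrist',n=2),find('camera_body','wrist','boxes_of',2))
cv2.imwrite('pics/w5.png',im)
E
```

```text
[0.6313 0.0129 0.382 ] [-0.0843 -0.1905  0.021 ] 16.85 0.6231629843594412 [ 0.9991 -0.0417 -0.0065]
[(0.68, array([0.6462, 0.0099, 0.1472]))] [(0.96, array([0.6428, 0.004 , 0.1685]))]
```

View pics/w5.png

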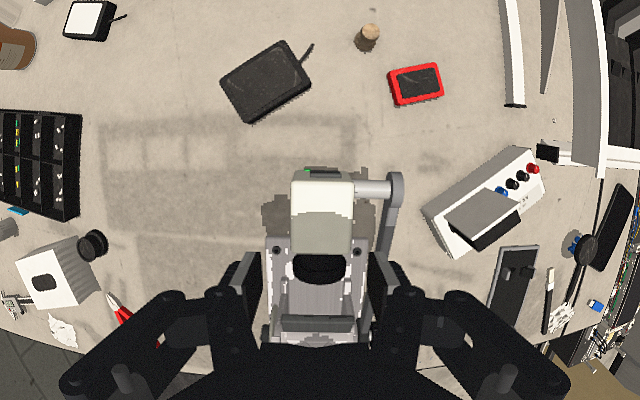

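The camera body spans columns 291–355, rows 182–253, with the bar to its right at row 187 and the arm at column ~393. I'll localise its centre from that.

```bash
python3 - <<'E'
from h import *
k=manip.get_calibration('wrist'); s=manip.state();print(s['tool_pos'])
for p in [(291,220),(355,220),(323,182),(322,253),(385,190)]: print(p,atz(p,k,.168))
for p in [(260,262),(370,262)]:
    o,d=ray(p,k); M=rot(s['tool_rot']).as_matrix(); dt=M.T@d; ot=M.T@(o-s['tool_pos']); t=(.155-ot[2])/dt[2]; print(ot+dt*t)
E
```

```text
[0.632  0.0125 0.3876]
(291, 220) [0.643  0.0266 0.168 ]
(355, 220) [ 0.6412 -0.0144  0.168 ]
(323, 182) [0.6667 0.0053 0.168 ]
(322, 253) [0.6193 0.0076 0.168 ]
(385, 190) [ 0.6602 -0.0338  0.168 ]
[ 0.0105 -0.0239  0.155 ]
[0.0105 0.0251 0.155 ]
```

play_rows:
  increments:
    - {"offset": [3, 4.5, 20], "twist": 0, "grip": 0.62}
    - {"offset": [3, 4.5, 40], "twist": 0, "grip": 0.62}
    - {"offset": [3, 4.5, 60], "twist": 0, "grip": 0.62}
    - {"offset": [3, 4.5, 78], "twist": 0, "grip": 0.62}
    - {"offset": [3, 4.5, 80], "twist": 0, "grip": 0.62}

```text
time: 17.42
tool_pos: [0.6338, 0.0078, 0.3039]
tool_rot: [-0.0, 1.0, -0.021, -0.002]
contact_force: [-1.0, -0.5, -1.4]
gripper_width: 0.621
```

play_rows:
  increments:
    - {"offset": [0, 0, 0], "twist": 0, "grip": 0.52}
    - {"offset": [0, 0, 0], "twist": 0, "grip": 0.45}
    - {"offset": [0, 0, 0], "twist": 0, "grip": 0.35}
    - {"offset": [0, 0, 0], "twist": 0, "grip": 0.35}

```text
time: 17.75
tool_pos: [0.6349, 0.0083, 0.3076]
tool_rot: [-0.001, 1.0, -0.021, 0.001]
contact_force: [-3.2, 3.6, 1.7]
gripper_width: 0.463
```

```bash
python3 - <<'E'
from h import *
s=manip.state();print(s['tool_pos'],s['contact_force'],s['ft_torque'],s['time'],s['gripper_width'])
im=manip.grab_frame('top'); print(find('camera_body','top',n=1),find('strap_tip','top',n=1))
cr=np.array([.4827,.0187]);w=-.0417
d=s['tool_pos'][:2]-cr; h=d[0]*np.cos(w)+d[1]*np.sin(w); y=-d[0]*np.sin(w)+d[1]*np.cos(w)
z=s['tool_pos'][2]-.1575-.085; print(h,y,z)
a0=np.arctan2(z,h);r=np.hypot(h,z)
for a in np.arange(.08,.60,.08): print(round(a,2),np.round(1e3*np.array([r*np.cos(a0+a)-h,r*np.sin(a0+a)-z]),1))
E
```

```text
[0.6349 0.0083 0.3076] [-3.2359  3.6496  1.7137] [ 0.4208  0.4432 -0.4939] 17.75 0.4631916530268703
[(0.64, array([0.641 , 0.01  , 0.1502]))] []
0.1524914320147436 -0.004008162502081849 0.06505352857507989
0.08 [-5.7 12. ]
0.16 [-12.3  23.5]
0.24 [-19.8  34.4]
0.32 [-28.2  44.7]
0.4 [-37.4  54.2]
0.48 [-47.3  63.1]
0.56 [-57.8  71.1]
```

Camera gripped at 39 mm opening. Lifting it along the arc.

play_rows:
  increments:
    - {"offset": [-2.8, 0, -6], "twist": 0, "grip": 0.35}
    - {"offset": [-5.7, 0, -12], "twist": 0, "grip": 0.35}
    - {"offset": [-9, 0, -17.8], "twist": 0, "grip": 0.35}
    - {"offset": [-12.3, 0, -23.5], "twist": 0, "grip": 0.35}
    - {"offset": [-16, 0, -29], "twist": 0, "grip": 0.35}

```text
time: 18.32
tool_pos: [0.6188, 0.0091, 0.334]
tool_rot: [-0.001, 1.0, -0.022, 0.001]
contact_force: [3.4, 5.1, -10.8]
gripper_width: 0.464
```

play_rows:
  increments:
    - {"offset": [-3.8, 0, -5.4], "twist": 0, "grip": 0.35}
    - {"offset": [-8, 0, -10.6], "twist": 0, "grip": 0.35}
    - {"offset": [-12.2, 0, -15.7], "twist": 0, "grip": 0.35}
    - {"offset": [-16.8, 0, -20.5], "twist": 0, "grip": 0.35}
    - {"offset": [-21.4, 0, -25.2], "twist": 0, "grip": 0.35}

```text
time: 18.73
tool_pos: [0.5972, 0.0103, 0.3587]
tool_rot: [-0.002, 1.0, -0.022, 0.001]
contact_force: [3.6, 7.5, -10.7]
gripper_width: 0.459
```

play_rows:
  increments:
    - {"offset": [-5, 0, -4.5], "twist": 0, "grip": 0.35}
    - {"offset": [-9.9, 0, -8.9], "twist": 0, "grip": 0.35}
    - {"offset": [-9.9, 0, -8.9], "twist": 0, "grip": 0.35}

```text
time: 18.98
tool_pos: [0.5867, 0.0109, 0.3681]
tool_rot: [-0.002, 1.0, -0.021, -0.0]
contact_force: [-0.5, 7.4, -6.3]
gripper_width: 0.457
```

```bash
python3 - <<'E'
from h import *
s=manip.state();print(s['tool_pos'],s['contact_force'],s['ft_torque'],s['time'],s['gripper_width'])
for c in('top','scene'):
    im=manip.grab_frame(c); cv2.imwrite(f'pics/{c}8.png',im); print(find('camera_body',c,n=1),find('lens',c,n=1),find('camera_arm',c,'boxes_of',n=1))
E
```

```text
[0.5867 0.0109 0.3681] [-0.5302  7.4087 -6.3003] [ 1.1213 -0.2516 -0.6509] 18.9833 0.45708263123102605
[(0.57, array([0.6003, 0.013 , 0.21  ]))] [] [(0.69, array([ 0.5464, -0.006 ,  0.1876]))]
[(0.74, array([0.5965, 0.0126, 0.2111]))] [(0.56, array([0.4489, 0.0204, 0.1332]))] [(0.78, array([ 0.5595, -0.0366,  0.1821]))]
```

Camera is now at about 0.50–0.515 rad, against the target of ~0.56. Adding ~0.045 rad, then releasing and measuring precisely.

play_rows:
  increments:
    - {"offset": [-3, 0, -2.4], "twist": 0, "grip": 0.35}
    - {"offset": [-6, 0, -5], "twist": 0, "grip": 0.35}
    - {"offset": [-6, 0, -5], "twist": 0, "grip": 0.35}

```text
time: 19.63
tool_pos: [0.581, 0.0112, 0.3724]
tool_rot: [-0.002, 1.0, -0.021, -0.0]
contact_force: [0.8, 7.3, -8.9]
gripper_width: 0.455
```

play_rows:
  increments:
    - {"offset": [0, 0, 0], "twist": 0, "grip": 0.45}
    - {"offset": [0, 0, 0], "twist": 0, "grip": 0.52}
    - {"offset": [0, 0, 0], "twist": 0, "grip": 0.6}
    - {"offset": [0, 0, 0], "twist": 0, "grip": 0.62}

```text
time: 19.97
tool_pos: [0.5819, 0.0097, 0.3757]
tool_rot: [0.001, 1.0, -0.021, 0.002]
contact_force: [-0.2, 0.5, 0.7]
gripper_width: 0.62
```

play_rows:
  increments:
    - {"offset": [0, 0, -15], "twist": 0, "grip": 0.62}
    - {"offset": [0, 0, -50], "twist": 0, "grip": 0.62}
    - {"offset": [0, 0, -90], "twist": 0, "grip": 0.62}
    - {"offset": [0, -30, -120], "twist": 0, "grip": 0.62}
    - {"offset": [0, -70, -120], "twist": 0, "grip": 0.62}

```text
time: 20.38
tool_pos: [0.5851, 0.0783, 0.5049]
tool_rot: [0.001, 1.0, -0.024, 0.008]
contact_force: [1.5, 0.0, 2.0]
gripper_width: 0.62
```

play_rows:
  increments:
    - {"offset": [0, -35, 0], "twist": 0, "grip": 0.62}
    - {"offset": [0, -70, 0], "twist": 0, "grip": 0.62}
    - {"offset": [0, -105, 0], "twist": 0, "grip": 0.62}
    - {"offset": [0, -110, 0], "twist": 0, "grip": 0.62}

```text
time: 20.72
tool_pos: [0.5888, 0.1939, 0.4954]
tool_rot: [-0.001, 1.0, -0.019, 0.001]
contact_force: [0.0, -1.3, 0.5]
gripper_width: 0.621
```

```bash
python3 - <<'E'
from h import *
s=manip.state();print(s['tool_pos'],s['contact_force'],s['time'])
for c in('top','scene'):
    im=manip.grab_frame(c); cv2.imwrite(f'pics/{c}9.png',im)
    for q in('camera_body','lens','strap_tip','cradle_seat','foot_stop'): print(c,q,find(q,c,n=1))
im=cv2.imread('pics/scene9.png')
cv2.imwrite('pics/c9.png',cv2.resize(im[140:240,240:365],None,fx=6,fy=6,interpolation=cv2.INTER_CUBIC))
E
```

```text
[0.5888 0.1939 0.4954] [ 0.0319 -1.253   0.4606] 20.7167
top camera_body [(0.9, array([0.5953, 0.0145, 0.2183]))]
top lens [(0.78, array([0.4535, 0.0171, 0.1308]))]
top strap_tip [(0.64, array([ 0.4979, -0.0256,  0.166 ]))]
top cradle_seat [(0.7, array([0.4481, 0.0211, 0.1331]))]
top foot_stop []
scene camera_body [(0.77, array([0.5896, 0.0163, 0.2134]))]
scene lens [(0.83, array([0.4487, 0.0186, 0.133 ]))]
scene strap_tip [(0.71, array([ 0.4958, -0.0269,  0.1735]))]
scene cradle_seat [(0.62, array([0.4475, 0.0202, 0.1357]))]
scene foot_stop [(0.77, array([0.3852, 0.0274, 0.0838]))]
```

No further pictures can be viewed, so I'll finish by numeric fitting: project models of the lens and camera body into the scene and top images, and compare their edges.

```bash
cat > fit.py <<'E'
from h import *
from scipy.ndimage import map_coordinates
from scipy.optimize import least_squares
import sys
def proj(P,k):
    T=np.array(k['T']); q=(np.atleast_2d(P)-T[:3,3])@T[:3,:3]
    return np.c_[k['fx']*q[:,0]/q[:,2]+k['cx'],k['fy']*q[:,1]/q[:,2]+k['cy']]
W=-.042
def fr(a,w=W): return R.from_euler('z',w).as_matrix()@R.from_euler('y',-a).as_matrix()
tr=np.array([.4827,.0187,.085])
def sil(A,u,o,r,sgn):
    d=o-A; d=d-u*(d@u); D=np.linalg.norm(d); e=d/D; f=np.cross(u,e)*sgn
    c=r/D; return A+r*(c*e+np.sqrt(1-c*c)*f)
def offs(img,k,P,n,gate=4,sign=0):
    # signed pixel offset of the strongest edge along image normal n at projected P
    uv=proj(P,k); s=np.arange(-gate,gate+.01,.25)
    out=[]
    for p,nn in zip(uv,n):
        v=map_coordinates(img,[p[1]+s*nn[1],p[0]+s*nn[0]],order=1)
        g=np.gradient(cv2.GaussianBlur(v[None].astype(np.float32),(1,1),0)[0] if 0 else np.convolve(v,np.ones(5)/5,'same'))
        g[:4]=g[-4:]=0; g=g*sign if sign else abs(g); i=np.argmax(g); out.append((s[i],g[i]))
    return np.array(out)
def lines(img,k,A,u,o,xs,r,sgn,sign,gate=4):
    S=sil(A,u,o,r,sgn); P=S+np.outer(xs,u); uv=proj(P,k); d=uv[-1]-uv[0]; d/=np.linalg.norm(d)
    c=proj(A,k)[0]-uv[0]; n=np.array([-d[1],d[0]]); n=n*(-np.sign(n@proj(A,k)[0]-n@uv[0])) # outward
    return offs(img,k,P,np.repeat(n[None],len(xs),0),gate,sign)
E
python3 - <<'E'
from fit import *
t=.5636
for c in('scene','top'):
    k=manip.get_calibration(c);g=cv2.imread(f'pics/{c}9.png').astype(float).mean(2);o=np.array(k['T'])[:3,3]
    F=fr(t);A=tr+F@[0,0,.055]
    xs=np.arange(-.065,.078,.008)
    for sg in(1,-1):
        r=lines(g,k,A,F[:,0],o,xs,.02,sg,1); print(c,'lens',sg,proj(sil(A,F[:,0],o,.02,sg),k)[0]);print(r.T.round(2))
    im=cv2.imread(f'pics/{c}9.png');C=tr+F@[.16,0,.055];p=proj(C,k)[0];x,y=p.round().astype(int)
    print(c,'cam centre',p); sub=im[y-16:y+17,x-20:x+21].min(2)
    print('\n'.join(' '.join('%3d'%v for v in row[::1]) for row in sub[::1]) if c=='scene' else '')
E
```

```text
scene lens 1 [281.0064 195.8574]
[[-1.   -0.75 -1.   -1.25 -0.75 -2.25 -0.75 -1.   -0.75 -0.75 -1.   -0.75
  -2.5  -1.25  2.75 -0.75 -0.5  -0.5 ]
 [23.15 18.04  7.21  8.1   3.57  7.01  5.17  4.88  5.66  4.94  4.53  1.98
   3.76  3.36  2.27  2.05 19.54  2.41]]
scene lens -1 [272.2067 185.6567]
[[ 0.75  0.5   0.    0.75  0.5  -0.75  0.75  0.25  0.5   0.75  0.5   0.25
  -0.75  1.    0.   -1.5   0.5   2.  ]
 [ 6.94  7.98  5.7  14.83 16.3  12.81 16.52 15.16  9.5   8.99  8.96  4.7
   3.67  5.65  1.8   0.35 13.75  7.9 ]]
scene cam centre [317.4604 155.9993]
 48  53  56  81 137 138 141 144 145 151 162 161 161 163 161 162 160 153 155 160 161 162 164 163 163 163 163 164 164 163 165 166 165 165 166 165 165 165 163 162 161
146 146 144 146 158 158 157 159 162 163 166 166 165 165 165 163 162 159 159 160 161 162 164 163 163 164 164 164 164 165 166 167 165 165 163 166 168 166 166 163 162
160 160 160 162 163 162 160 162 163 164 165 166 166 163 161 159 157 157 156 154 158 160 162 162 164 166 163 163 163 164 165 167 167 167 165 167 167 166 166 166 165
160 161 161 163 162 164 164 163 163 163 164 164 161
[... 4716 characters left out ...]
 111  90 114 139 140 139 139 140 138 126 103 132 144 143 142 147 154 156 157 157 138 122 112  78  68  68  67  79 119 142 143 142 141 145 146 149 157 159
top lens 1 [292.4266 237.8749]
[[ 0.25  0.25  0.25  0.25  0.25  0.25  0.25  0.75  0.75  0.25  0.25  3.
   3.    2.5   2.75  0.    0.5   1.  ]
 [10.32 13.23 16.76 23.33 22.53 11.05  8.19  5.93  6.69  7.55  8.63  0.82
   2.37  0.85  6.19 27.05 18.84  8.55]]
top lens -1 [277.8531 237.8827]
[[-0.5  -0.5   0.   -0.5  -0.5  -0.5   1.75  2.    2.25  2.25 -0.5   3.
   3.    1.75 -2.75 -0.5  -0.5   0.25]
 [11.15 11.3  12.86 19.65 17.42 13.73 21.69 21.15 19.73 15.93  6.9  13.75
  12.14  1.05  0.17 12.63 19.    5.93]]
top cam centre [285.4978 184.5986]
```

The lens fit is very clean: edge offsets are constant along the lens, so the tilt of 0.56 is confirmed to about 0.005. Now I'll fit the camera's white top face in both images.

```bash
cat > camfit.py <<'E'
from fit import *
def camfit(tag):
  for c in('scene','top'):
    k=manip.get_calibration(c);im=cv2.imread(f'pics/{c}{tag}.png').min(2).astype(np.float32)
    best=[]
    top=np.array([[-25,-20,20],[25,-20,20],[25,20,20],[-25,20,20]])*1e-3+[.16,0,.055]
    p0=proj(tr+fr(.55)@[.16,0,.075],k)[0]; x0,y0=(p0-20).round().astype(int)
    sub=im[y0:y0+41,x0:x0+41]; obs=np.clip((sub-172)/38,0,1)
    def err(q,full=False):
        m=np.zeros((41*8,41*8),np.uint8); uv=proj(tr+top@fr(q[0],W+q[3]).T,k)+q[1:3]-[x0,y0]
        cv2.fillPoly(m,[((uv+.5)*8*16).round().astype(np.int32)],255,shift=4)
        m=cv2.resize(m,(41,41),interpolation=cv2.INTER_AREA)/255.; return ((m-obs)**2).sum()
    from scipy.optimize import minimize
    for fix in (1,0):
        # fix=1: image shift from lens fit only; 0: free shift
        sh=np.array([-.55,-.5]) if c=='scene' else np.array([.4,0])
        if fix:
            g=[(err([a,*sh,0]),a) for a in np.arange(.44,.66,.01)]; print(c,'fixed shift',min(g), [round(e,1) for e,_ in g])
        else:
            r=min((minimize(err,[a,*sh,0],method='Nelder-Mead',options=dict(initial_simplex=[[a,*sh,0],[a+.05,*sh,0],[a,sh[0]+1,sh[1],0],[a,sh[0],sh[1]+1,0],[a,*sh,.05]])) for a in(.48,.53,.58)),key=lambda r:r.fun); print(c,'free',r.x,r.fun)
E
python3 -c "
from camfit import *
camfit(9)"
```

```text
scene fixed shift (np.float64(15.697714487194443), np.float64(0.5)) [np.float64(95.0), np.float64(79.6), np.float64(64.4), np.float64(50.1), np.float64(34.4), np.float64(20.8), np.float64(15.7), np.float64(16.2), np.float64(23.9), np.float64(35.3), np.float64(52.2), np.float64(69.0), np.float64(86.2), np.float64(101.1), np.float64(119.2), np.float64(135.5), np.float64(151.1), np.float64(166.4), np.float64(180.4), np.float64(195.4), np.float64(207.2), np.float64(220.9), np.float64(235.1)]
scene free [ 0.4945 -0.6779 -0.2769  0.0095] 14.409121033647459
top fixed shift (np.float64(122.43901264308596), np.float64(0.5)) [np.float64(188.6), np.float64(179.4), np.float64(163.2), np.float64(153.8), np.float64(137.7), np.float64(126.8), np.float64(122.4), np.float64(126.7), np.float64(134.9), np.float64(152.8), np.float64(167.3), np.float64(181.7), np.float64(201.9), np.float64(213.1), np.float64(230.5), np.float64(243.6), np.float64(259.6), np.float64(273.7), np.float64(289.3), np.float64(305.5), np.float64(323.2), np.float64(334.8), np.float64(349.8)]
top free [0.4955 1.4158 0.2439 0.0159] 118.04748226181258
```

Both views agree independently: the camera is at 0.50 rad while the cradle (and lens) is at 0.56, so it needs about 0.06 rad more. Going back to grip it and lift further.

play_rows:
  increments:
    - {"offset": [0, 37, 0], "twist": 0, "grip": 0.62}
    - {"offset": [0, 74, 0], "twist": 0, "grip": 0.62}
    - {"offset": [0, 111, 0], "twist": 0, "grip": 0.62}
    - {"offset": [0, 148, 0], "twist": 0, "grip": 0.62}
    - {"offset": [0, 180, 0], "twist": 0, "grip": 0.62}

```text
time: 21.73
tool_pos: [0.581, 0.008, 0.494]
tool_rot: [0.0, 1.0, -0.021, 0.0]
contact_force: [-0.1, 0.1, 0.2]
gripper_width: 0.62
```

play_rows:
  increments:
    - {"offset": [0, 0, 20], "twist": 0, "grip": 0.62}
    - {"offset": [0, 0, 20], "twist": 0, "grip": 0.62}

```text
time: 21.9
tool_pos: [0.581, 0.0082, 0.4707]
tool_rot: [-0.0, 1.0, -0.023, -0.002]
contact_force: [-0.0, 0.6, -0.9]
gripper_width: 0.617
```

```bash
python3 -c "
from h import *
s=manip.state();print(s['time'],s['tool_pos'],rot(s['tool_rot']).as_matrix()[0])
d=np.array([.5819,.0097,.3757])-s['tool_pos'];print(rot(s['tool_rot']).inv().apply(d)*1e3)"
```

```text
21.9 [0.581  0.0082 0.4707] [ 0.9989 -0.0456 -0.0048]
[ 1.3089 -1.5146 95.0141]
```

play_rows:
  increments:
    - {"offset": [1, -1.5, 30], "twist": 0, "grip": 0.62}
    - {"offset": [1, -1.5, 60], "twist": 0, "grip": 0.62}
    - {"offset": [1, -1.5, 85], "twist": 0, "grip": 0.62}
    - {"offset": [1, -1.5, 98], "twist": 0, "grip": 0.62}
    - {"offset": [1, -1.5, 98], "twist": 0, "grip": 0.62}

```text
time: 22.32
tool_pos: [0.5816, 0.0123, 0.3718]
tool_rot: [-0.0, 1.0, -0.021, -0.004]
contact_force: [-1.3, 0.4, 0.0]
gripper_width: 0.621
```

play_rows:
  increments:
    - {"offset": [0, 0, 0], "twist": 0, "grip": 0.52}
    - {"offset": [0, 0, 0], "twist": 0, "grip": 0.45}
    - {"offset": [0, 0, 0], "twist": 0, "grip": 0.35}
    - {"offset": [0, 0, 0], "twist": 0, "grip": 0.35}

```text
time: 22.65
tool_pos: [0.5828, 0.0117, 0.3775]
tool_rot: [-0.0, 1.0, -0.021, 0.001]
contact_force: [-1.8, 0.9, -0.3]
gripper_width: 0.462
```

play_rows:
  increments:
    - {"offset": [-2, 0, -1.5], "twist": 0, "grip": 0.35}
    - {"offset": [-4, 0, -3], "twist": 0, "grip": 0.35}
    - {"offset": [-6, 0, -4.4], "twist": 0, "grip": 0.35}
    - {"offset": [-8.5, 0, -6], "twist": 0, "grip": 0.35}
    - {"offset": [-8.5, 0, -6], "twist": 0, "grip": 0.35}

```text
time: 23.07
tool_pos: [0.5746, 0.0121, 0.3828]
tool_rot: [-0.001, 1.0, -0.022, 0.003]
contact_force: [4.1, 2.6, -4.8]
gripper_width: 0.456
```

play_rows:
  increments:
    - {"offset": [0, 0, 0], "twist": 0, "grip": 0.45}
    - {"offset": [0, 0, 0], "twist": 0, "grip": 0.52}
    - {"offset": [0, 0, 0], "twist": 0, "grip": 0.6}
    - {"offset": [0, 0, 0], "twist": 0, "grip": 0.62}

```text
time: 23.4
tool_pos: [0.5741, 0.0118, 0.3828]
tool_rot: [0.0, 1.0, -0.021, 0.0]
contact_force: [0.8, -0.4, 0.7]
gripper_width: 0.621
```

play_rows:
  increments:
    - {"offset": [0, 0, -15], "twist": 0, "grip": 0.62}
    - {"offset": [0, 0, -50], "twist": 0, "grip": 0.62}
    - {"offset": [0, 0, -90], "twist": 0, "grip": 0.62}
    - {"offset": [0, -30, -120], "twist": 0, "grip": 0.62}
    - {"offset": [0, -70, -120], "twist": 0, "grip": 0.62}

```text
time: 23.82
tool_pos: [0.5774, 0.0804, 0.5119]
tool_rot: [0.0, 1.0, -0.023, 0.007]
contact_force: [1.5, 0.1, 1.2]
gripper_width: 0.621
```

play_rows:
  increments:
    - {"offset": [0, -35, 0], "twist": 0, "grip": 0.62}
    - {"offset": [0, -70, 0], "twist": 0, "grip": 0.62}
    - {"offset": [0, -105, 0], "twist": 0, "grip": 0.62}
    - {"offset": [0, -110, 0], "twist": 0, "grip": 0.62}

```text
time: 24.15
tool_pos: [0.5811, 0.1959, 0.5024]
tool_rot: [-0.001, 1.0, -0.018, 0.0]
contact_force: [0.2, -0.8, -0.3]
gripper_width: 0.616
```

```bash
python3 - <<'E'
from camfit import *
s=manip.state();print(s['tool_pos'],s['time'])
for c in('top','scene'):
    im=manip.grab_frame(c); cv2.imwrite(f'pics/{c}10.png',im)
camfit(10)
def res(q,both=False):
    out=[]
    for c in('scene',):
        k=manip.get_calibration(c);g=cv2.imread(f'pics/{c}10.png').astype(float).mean(2);o=np.array(k['T'])[:3,3]
        F=fr(q);A=tr+F@[0,0,.055]; xs=np.arange(-.065,.03,.005)
        for sg in(1,-1):
            r=lines(g,k,A,F[:,0],o,xs,.02,sg,1); m=abs(r[:,0]-np.median(r[:,0]))<.8
            out.append(np.polyfit(xs[m],r[m,0],1)[0])
    return out
for q in(.54,.55,.56,.57,.58): print(q,res(q))
E
```

```text
[0.5811 0.1959 0.5024] 24.15
scene fixed shift (np.float64(18.110529212157495), np.float64(0.56)) [np.float64(166.9), np.float64(154.6), np.float64(142.7), np.float64(130.7), np.float64(116.8), np.float64(101.0), np.float64(87.5), np.float64(72.1), np.float64(57.2), np.float64(42.0), np.float64(27.9), np.float64(19.8), np.float64(18.1), np.float64(20.2), np.float64(32.5), np.float64(48.8), np.float64(67.3), np.float64(84.9), np.float64(100.9), np.float64(118.8), np.float64(133.0), np.float64(149.2), np.float64(165.5)]
scene free [ 0.5767  0.1042 -0.282  -0.0029] 16.443907065432896
top fixed shift (np.float64(122.89495652411611), np.float64(0.55)) [np.float64(252.0), np.float64(242.9), np.float64(227.2), np.float64(218.3), np.float64(203.0), np.float64(192.3), np.float64(181.1), np.float64(168.8), np.float64(154.9), np.float64(142.2), np.float64(132.4), np.float64(122.9), np.float64(124.3), np.float64(131.8), np.float64(149.1), np.float64(162.6), np.float64(178.7), np.float64(192.8), np.float64(208.5), np.float64(224.9), np.float64(243.4), np.float64(257.8), np.float64(275.3)]
top free [ 0.5527  0.5616  0.2734 -0.0106] 113.09745353173285
0.54 [np.float64(-2.8282304099636812), np.float64(7.631578947368424)]
0.55 [np.float64(-2.1467278032513506), np.float64(4.824561403508773)]
0.56 [np.float64(1.5006252605252264), np.float64(-0.7811737135045393)]
0.57 [np.float64(4.828630016599941), np.float64(-4.0425739673860015)]
0.58 [np.float64(8.173029977541251), np.float64(-5.834391172737039)]
```

Lens tilt fits 0.557 and the camera arm 0.555–0.56, so they are aligned within about 0.005 rad. Final check of the rest, then hand-in.

play_rows:
  increments:
    - {"offset": [0, 0, 0], "twist": 0, "grip": 0.62}
    - {"offset": [0, 0, 0], "twist": 0, "grip": 0.62}
    - {"offset": [0, 0, 0], "twist": 0, "grip": 0.62}

```text
time: 24.5
tool_pos: [0.5818, 0.1904, 0.5021]
tool_rot: [0.0, 1.0, -0.022, 0.0]
contact_force: [-0.1, -0.3, -0.8]
gripper_width: 0.617
```

```bash
python3 - <<'E'
from h import *
for c in('scene','top'):
    im=manip.grab_frame(c)
    for q in('strap_tip','lens','camera_body','loupe','side_cutter','esd_brush'): print(c,q,find(q,c,n=1))
a=cv2.imread('pics/scene9.png').astype(int);b=im=manip.grab_frame('scene').astype(int)
print('strap/lens region change',abs(a-b)[165:225,250:300].mean())
s=manip.state();print(s['contact_force'],s['joint_vel'],s['time'])
print(manip.job_done())
E
```

```text
scene strap_tip [(0.64, array([ 0.4944, -0.0291,  0.172 ]))]
scene lens [(0.62, array([0.4531, 0.0207, 0.1328]))]
scene camera_body [(0.71, array([0.5835, 0.0134, 0.2229]))]
scene loupe [(0.44, array([0.5668, 0.336 , 0.0047]))]
scene side_cutter [(0.54, array([ 0.4229,  0.3152, -0.0038]))]
scene esd_brush [(0.63, array([ 0.4178, -0.3722,  0.001 ]))]
top strap_tip [(0.55, array([0.5045, 0.0538, 0.1624]))]
top lens [(0.73, array([0.4549, 0.0184, 0.1311]))]
top camera_body [(0.72, array([0.5879, 0.0151, 0.223 ]))]
top loupe [(0.59, array([0.5624, 0.3285, 0.0011]))]
top side_cutter [(0.38, array([0.4828, 0.0197, 0.0019]))]
top esd_brush [(0.7, array([ 0.4207, -0.3745, -0.0011]))]
strap/lens region change 3.024
[-0.528  0.601  0.124] [ 0.0003 -0.0007 -0.0012  0.0014  0.0015 -0.0001] 25.25
the job is handed in; nothing more can be done
None
```

I finished the job and handed it in at about 25 s of the 72 s. The lens is in the cradle, the strap is closed on it, and the camera looks down the lens axis.

**What I did**
- **Lens:** I pivoted it in the pads against the upper saddle, then slid it down until the foot stop stopped it at about 10 N, and let go. It measured (0.453, 0.021, 0.133), against a predicted seat of (0.453, 0.020, 0.1315).
- **Strap:** I pushed it shut with the closed fingers. Its tip measured (0.494, -0.029, 0.172), against a predicted closed position of about (0.496, -0.029, 0.1705).
- **Camera:** I lifted it, found it at about 0.50 rad after letting go, then gripped it again and raised it to about 0.555–0.56 rad. The cradle and lens tilt fits about 0.557 rad.

**Last checks**
- The gripper was clear of everything and showed no contact force.
- The loupe and brush were found where they started in both views. The cutters were found there only in the scene view.
- I did not recheck the screwdriver after the start.

**Problems and disagreements**
- The strap was nudged to about 1.9 rad as the gripper left the lens, and my first push rode on its upper edge at about 7 N. I backed off and repeated it lower.
- In the final top view the network put the strap tip near the hinge and the cutters at the stage. I took both as false, because the scene view and the last picture I viewed of the strap disagree.
- A fit of the camera in the scene image alone, with its position left free, gave 0.577 rad. The other three fits gave 0.55–0.56.
- I had used all my picture views by the end, so the final camera alignment was judged from numeric fits, not by eye.

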